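Prop a slide-draining tray to its gauge with a wedge and clamp it

TASK

Prop up the front of the slide-draining tray by sliding the wooden wedge, thin end first, along the table under the middle of the tray's front bar until the raised pad on the tray comes up and bears lightly against the foot of the height gauge: firmly touching, but not jammed. Leave the wedge there holding the tray up, then swing the clamp arm down onto the back of the tray so that the tray is held. Do not knock over the bottle or the beaker.

Things in the scene. Friction and masses are not known exactly. Their poses are not given: they have to be found in the camera images.
- stand: Fixed ivory metal stand under the tray. Origin on the table below the tray's front bar, half-way across; +x is the way the wedge goes in, z up. Rails 16 mm high (x -6 to 174 mm) with inner faces at y = +-36 mm leave a lane over the bare table, open at the front, closed by a cross bar at x = 150. Fences at the back hold the tray in. Clamp hinge at x 239, y 0, z 45 mm.
- tray_front (a point): Loose steel tray (175 x 130 mm, 0.35 to 0.7 kg; its glass slides are fixed to it), flat on the stand's rails at the start. Point: underside of its round front bar (10 mm thick), half-way across, 16 mm above the table at the start; x to the tray's back, z up. A like bar 154 mm behind is the pivot while the front rises. The plate's top is 12 mm above this point.
- tray_pad (a point): Centre of the top face of the raised steel pad (24 x 30 mm) on the tray, 60 mm behind the front bar, 38 mm above the table at the start; it has to rise by 6 to 12 mm (about 0.61 of the rise of the front bar) until it meets the gauge's foot.
- gauge_foot (a point): Lowest point of the round foot (12 mm ball) of the fixed height gauge, straight above the tray's pad. The foot is rigid; its arm (10 mm thick, 27 mm above this point) comes from a post 95 mm to the stand's -y side. The height differs from run to run.
- gauge: The fixed height gauge: steel post 90 mm high, arm and foot. Origin at the foot of its post, z up. It takes no more than a light push: 20 N of the tray against its foot is too much.
- wedge_mid (a point): Loose solid wooden wedge, 180 mm long, 44 mm wide, 5 mm high at the thin end and 48 mm at the thick end (straight slope of 0.24), 0.11 to 0.22 kg, lying on its flat underside. This point is at half its length and width, 13 mm above its underside; +x points to the thin end, z up.
- clamp (a joint): Angle of the clamp arm: 0 when level with its rubber pad on the back of the tray, positive (0.6 to 0.95 rad at the start) when swung up. It turns stiffly (0.22 N m) and stays where it is left; it goes down by pressing on its top.
- clamp_tip (a point): Top of the clamp arm near its free end, 90 mm from the hinge. The steel arm is 95 mm long, 20 mm wide, 10 mm thick and points from the hinge towards the front of the stand (its -x), leaning up; its hinge axis runs across the stand, at the back of the stand.
- block: Loose plain wooden block 170 x 44 x 34 mm (no taper), not needed. Origin at the centre of its underside, long along its x.
- bottle: Reagent bottle, standing, 60 mm across, 130 mm high. Origin at the centre of its underside.
- beaker: White beaker, standing, 84 mm across, 110 mm high. Origin at the centre of its underside.

How it is judged (in metres and radians):
On the way, in this order (a step that is already met when the one before it is completed fails the run):
1. the wedge, lying on the table under the tray's front, holds the tray's pad against the gauge's foot, the clamp still up (contact force between tray and gauge above 0.5 N and contact force between wedge and tray above 0.5 N and angle between wedge_mid's own z axis and vertical below 0.08 rad and value of joint clamp above 0.4 rad), for 0.2 s.
2. the clamp is down on the tray (value of joint clamp below 0.06 rad), for 0.2 s.
At the end, for the whole second after the job is handed in: The wedge lies on the table (within 0.08 rad of flat) under the tray and holds it with more than 0.5 N; the tray's pad bears on the gauge's foot with more than 0.5 N; the clamp arm is within 0.06 rad of level; tray and wedge are at rest (contact force between tray and gauge above 0.5 N and contact force between wedge and tray above 0.5 N and angle between wedge_mid's own z axis and vertical below 0.08 rad and height (world z) of wedge_mid below 0.022 m and value of joint clamp below 0.06 rad and linear speed of each of tray, wedge below 0.01 m/s); the robot touches nothing.
It fails at once if the tray is jammed against the gauge's foot with more than 20 N (contact force between tray and gauge above 20 N).
It fails at once if the bottle is knocked over (angle between bottle's own z axis and vertical above 0.5 rad).
It fails at once if the beaker is knocked over (angle between beaker's own z axis and vertical above 0.5 rad).
It also fails if it takes over 72 s, if anything falls off the work surface, if the arm or the gripper's body presses on something with over 40 N, if the wrist force passes 120 N, or if a joint passes its speed limit or range.

ROBOT

A 6-joint arm with a two-finger parallel gripper is mounted at the origin on the work surface. World frame = base frame: x ahead of the robot, y to its left, z up, the work surface at z = 0. Lengths are in m, angles in degrees, forces in N, time in s.
With the tool pointing down it reaches from about 0.425 to 0.95 m from the base axis. Payload 14.7 kg.
Tool frame: the origin (TCP) lies between the finger pads; the fingertips stand 22 mm ahead of it and the grasp point (between the pads) lies 3 mm ahead of it; z points along the fingers, y is the direction in which the jaws open and shut (so a half turn about z gives the same grasp; the last joint's range is limited). The gripper opens to 85 mm and grips with 20 to 120 N. Pads are 22 mm wide; open, the fingers measure 114 mm over their backs; the gripper's body (76 mm by 85 mm) begins 54 mm behind the grasp point. The pads swing forward as they close: fully open they stand 13 mm farther back than shut.
Start: joints at [67.747, 27.513, 91.461, -0, 61.026, -2.67], TCP at [0.218, 0.612, 0.253] pointing down, gripper open.
Joint ranges: [-157.49, 157.49], [-46.99, 117.5], [13.45, 153.17], [-89.5, 269.5], [5.16, 153.95], [-167.48, 167.48]. Speed limits (degrees/s): [108.29, 108.29, 136.94, 172.46, 172.46, 172.46].

INTERFACE

Orientations are given as [roll, pitch, yaw] about the fixed x, y, z axes, in that order (R = Rz(yaw) Ry(pitch) Rx(roll)).
In Python, from cell import sense, grab_frame, camera_model, job_done, find_in gives the robot as it stands.
- The arm moves only by the shell command python3 -m inch 'ROWS'. ROWS is JSON, a list of rows, each a list of 7 numbers: the turn, a rotation vector about the tool's x, y, z in degrees, then the shift along the tool's x, y, z in m, then the closure, from 0 (fully open) to 1 (shut). A call has 1 to 5 rows; each row is the pose to reach, as a shift and turn from the pose commanded when the call began, along the tool's axes at that moment; what a row does not reach only later rows make up. A row lasts 1/10 s, in which the tool goes at most 50 mm and 8.59 degrees, less where a joint would pass 70% of its speed; a pose out of reach is approached as far as the arm can. A call with a gripper value outside its range is refused whole. The fingers move at their own pace and stop on an object; the grip force is fixed at half the most. Time passes only in rows, so rows that repeat a pose let the fingers close. It gives the time, the measured TCP pose, the force and the opening at its end, in the units of the state.
- sense(): the state, without advancing time (a new reading comes with each control period).
- grab_frame(name): name is "scene" or "top" or "wrist"; returns the picture (384x512x3 uint8, blue, green, red); there is no depth.
- camera_model(name): a dict with "K" (3x3 intrinsics, pixels), "k1" (the pictures are not rectified: a ray, as slopes to the right and down, at radius r is drawn at 1 + k1 r^2 times it, then the intrinsics apply), "extrinsics" (4x4, takes a point from world to camera coordinates). Camera axes: x right, y down, z forward; pixel columns grow to the right and rows downward; lengths in m; the calibration is good to about 2 mm. A picture is of the moment at which its call begins: read the wrist's pose just before it. camera_model takes no time and is no camera call; for the wrist camera it gives the pose at the moment of the call.
- job_done(): hands the job in, once; it reports no verdict.
Trained networks look in the newest picture that a camera, given by its name, has taken for a name from the list of things; names that differ only in an ending like _2 or _b are one class to them, and where a whole thing is asked for, a point or a joint stands for the part that bears it (a point fixed in the world has none). Each returns a list of dicts, best first, with "p" (0 to 1); they miss things now and then, are a little off and sometimes report something else, mostly with a low value. They report only what shows in the picture. A call takes as long as a camera call.
- find_in(camera, target): "centre" ([column, row] as shares, 0 to 1, of the picture: columns of its width, rows of its height, amid what is visible of it).
The state is a dict: "time": time; "qpos": joint angles; "dq": joint speeds; "joint_efforts": joint torques, N m; "ee_pos": TCP position; "tool_rot": TCP orientation; "wrist_force": force on the tool from outside, world axes, zero at the start; "torque": the same for the moment, N m; "opening": finger opening in m.
Only numpy, scipy, OpenCV 4.12 (cv2) and the standard library are available. Lean on these libraries where they do the work, as an engineer would, in place of code of your own. Each camera call takes 0.05 s, during which the arm holds its last target.

## Working session

There is one attempt and no reset: what is moved stays moved. The work goes in short steps, Python scripts to look and compute and a shell command to move; the robot and the scene stay as the last step left them, time stands still between calls to the robot, and variables do not carry over. Pictures are saved under pics/ and viewed, and the job is handed in when it is done.

```bash
ls; mkdir -p pics; python3 - <<'E'
from cell import *
import cv2
print(sense())
for n in ["scene","top","wrist"]:
    cv2.imwrite(f"pics/{n}0.png",grab_frame(n)); m=camera_model(n); print(n,m)
    for t in ["stand","tray_front","tray_pad","gauge_foot","gauge","wedge_mid","clamp_tip","block","bottle","beaker"]:
        try:
            r=find_in(n,t); print(t,[([round(c,3) for c in d['centre']],round(d['p'],2)) for d in r[:3]])
        except Exception as e: print(t,e)
E
```

```text
pics
{'time': 0.0, 'qpos': array([ 6.77461775e+01,  2.75505671e+01,  9.14953050e+01,  6.56110916e-04,
        6.10273006e+01, -2.66982020e+00]), 'dq': array([-0.10562782,  0.08222119,  0.05667737, -0.0222727 ,  0.09081584,
        0.01868001]), 'joint_efforts': array([-3.11482872e-03, -9.50666857e+01, -4.30185843e+01, -1.35625360e-04,
        1.20743873e-02, -1.84895350e-05]), 'ee_pos': array([0.21769235, 0.61202734, 0.25265421]), 'tool_rot': array([-1.79926933e+02, -3.98138023e-03,  1.60415677e+02]), 'wrist_force': array([-0.15092986, -0.70126931,  0.05122521]), 'torque': array([0.03426385, 0.01177058, 0.03471723]), 'opening': 0.08575750167106631}
scene {'K': array([[393.04904245,   0.        , 257.03929859],
       [  0.        , 393.04904245, 193.10789526],
       [  0.        ,   0.        ,   1.        ]]), 'k1': 0.04550103214358285, 'extrinsics': array([[ 0.83465896,  0.55063135, -0.01222821, -0.50999784],
       [ 0.30931492, -0.48700529, -0.81679259, -0.14208821],
       [-0.45570681,  0.67796089, -0.57680182,  1.38606682],
       [ 0.        ,  0.        ,  0.        ,  1.  
[... 1270 characters left out ...]
 0.385], 0.6)]
wrist {'K': array([[314.73104277,   0.        , 254.63708348],
       [  0.        , 314.73104277, 191.30219146],
       [  0.        ,   0.        ,   1.        ]]), 'k1': -0.08310732596302962, 'extrinsics': array([[ 3.34987414e-01,  9.42222588e-01,  1.65352459e-04,
        -6.50399870e-01],
       [ 8.96673452e-01, -3.18847271e-01,  3.07104442e-01,
        -4.05742809e-02],
       [ 2.89413464e-01, -1.02727856e-01, -9.51675803e-01,
         3.79890795e-01],
       [ 0.00000000e+00,  0.00000000e+00,  0.00000000e+00,
         1.00000000e+00]])}
stand [([0.153, 0.985], 0.43)]
tray_front []
tray_pad []
gauge_foot []
gauge []
wedge_mid []
clamp_tip []
block []
bottle []
beaker []
```

```bash
python3 -c "
import cv2
for n in ['top','scene']:
    cv2.imwrite(f'pics/{n}0b.png',cv2.resize(cv2.imread(f'pics/{n}0.png'),(800,600),interpolation=cv2.INTER_CUBIC))"
```

```text
(no output)
```

View pics/top0b.png

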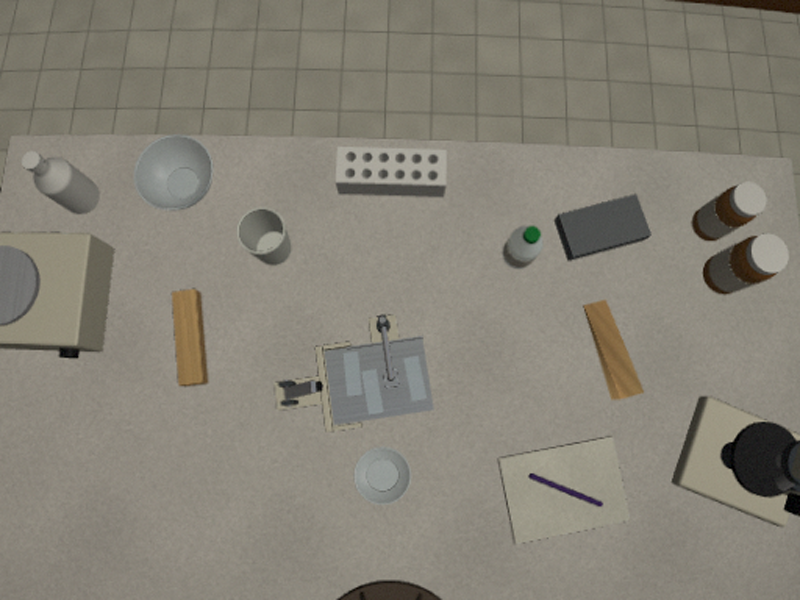

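View pics/scene0b.png

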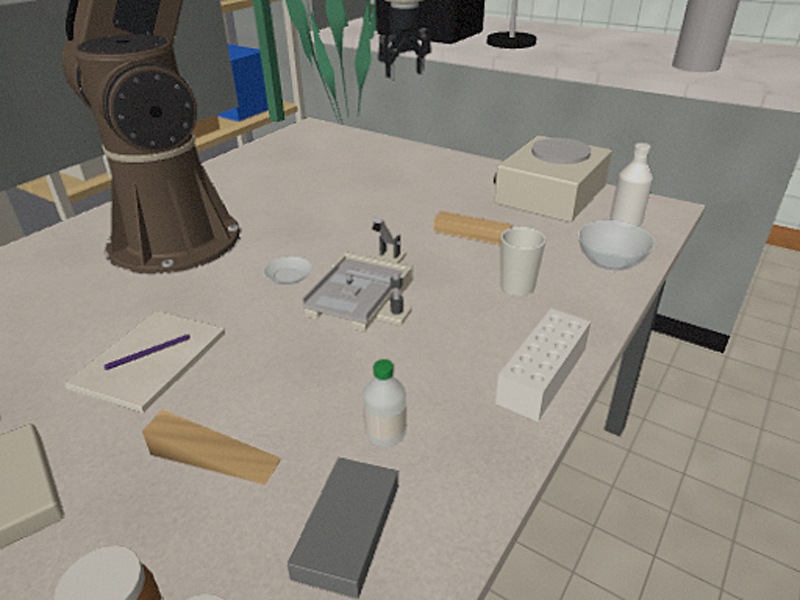

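```bash
cat > h.py <<'E'
import numpy as np, cv2
from cell import *
def ray(cam,px,M=None):
    m=M or camera_model(cam); K=m['K']; k=m['k1']
    d=np.array([(px[0]-K[0,2])/K[0,0],(px[1]-K[1,2])/K[1,1]]); s=d.copy()
    for _ in range(20): s=d/(1+k*(s@s))
    E=m['extrinsics']; R=E[:3,:3]; t=E[:3,3]
    return -R.T@t, R.T@np.array([s[0],s[1],1.])
def at_z(cam,px,z,M=None):
    o,v=ray(cam,px,M); return o+v*(z-o[2])/v[2]
def proj(cam,P,M=None):
    m=M or camera_model(cam); E=m['extrinsics']; c=E[:3,:3]@np.asarray(P,float)+E[:3,3]
    s=c[:2]/c[2]; s=s*(1+m['k1']*(s@s)); K=m['K']
    return np.array([K[0,0]*s[0]+K[0,2],K[1,1]*s[1]+K[1,2]])
def tri(obs): # [(cam,px),..]
    A=np.zeros((3,3));b=np.zeros(3)
    for c,p in obs:
        o,v=ray(c,p); v/=np.linalg.norm(v); Q=np.eye(3)-np.outer(v,v); A+=Q;b+=Q@o
    return np.linalg.solve(A,b)
E
python3 - <<'E'
from h import *
im=cv2.imread('pics/top0.png')
c=im[190:290,165:295]; cv2.imwrite('pics/tt.png',cv2.resize(c,None,fx=6,fy=6,interpolation=cv2.INTER_CUBIC))
c=im[175:275,350:430]; cv2.imwrite('pics/tw.png',cv2.resize(c,None,fx=6,fy=6,interpolation=cv2.INTER_CUBIC))
im=cv2.imread('pics/scene0.png')
c=im[135:215,190:270]; cv2.imwrite('pics/ts.png',cv2.resize(c,None,fx=7,fy=7,interpolation=cv2.INTER_CUBIC))
E
```

```text
(no output)
```

View pics/tt.png

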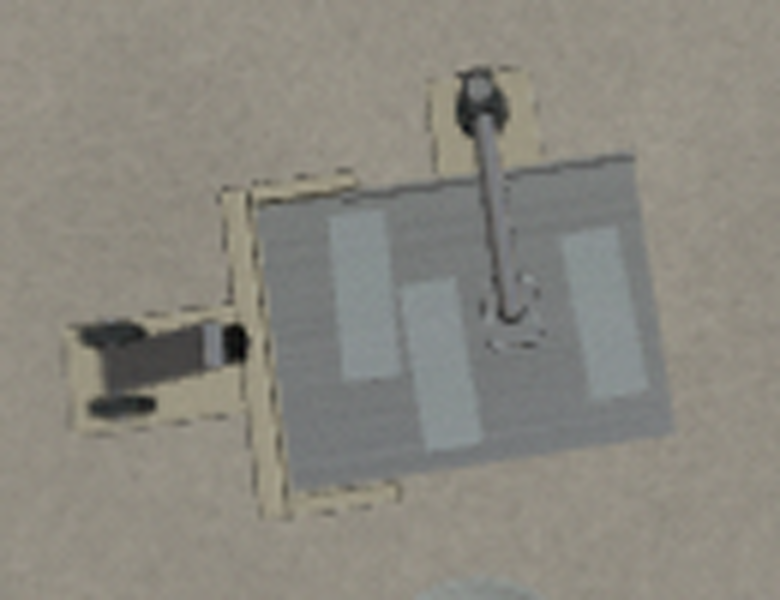

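View pics/tw.png

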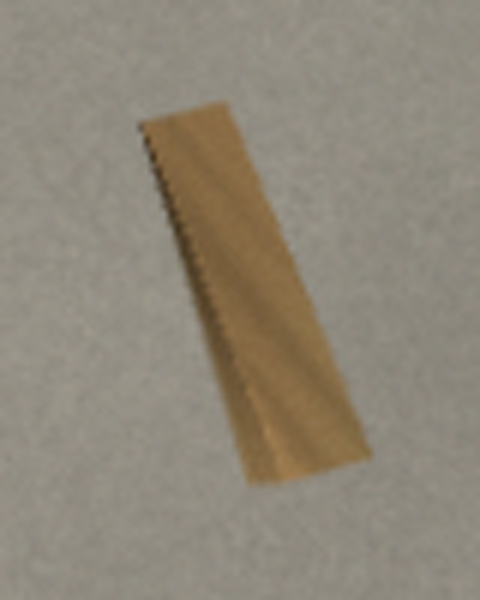

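View pics/ts.png

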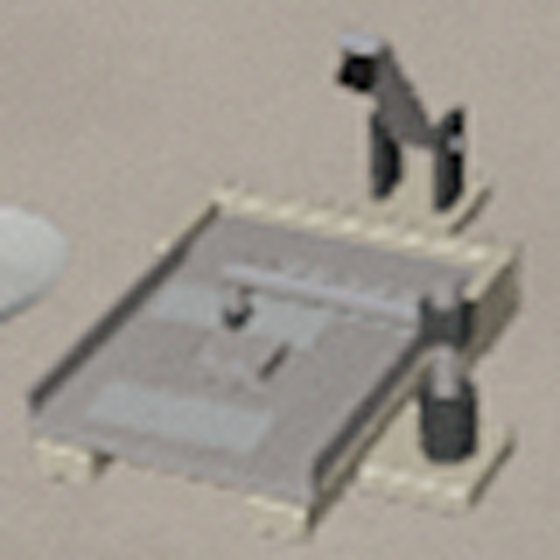

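```bash
python3 - <<'E'
from h import *
M=camera_model('top')
f=lambda u,v,z,o: at_z('top',(o[0]+u/6,o[1]+v/6),z,M)
W=(350,175);T=(165,190)
a=f(140,122,.005,W);b=f(227,102,.005,W);c=f(372,457,.048,W);d=f(280,480,.048,W);e=f(248,483,0,W)
print('wedge thin',a,b,np.linalg.norm(a-b),'thick',c,d,e,np.linalg.norm(c-d))
m1=(a+b)/2;m2=(c+d)/2; print(m1,m2,np.linalg.norm((m1-m2)[:2]),np.degrees(np.arctan2(*(m1-m2)[[1,0]])))
for z in (.028,.034):
    p=[f(u,v,z,T) for u,v in [(633,155),(672,430),(260,205),(290,485)]]
    print(z,p); print('front mid',(p[0]+p[1])/2,'back mid',(p[2]+p[3])/2,'w',np.linalg.norm(p[0]-p[1]),np.linalg.norm(p[2]-p[3]),np.linalg.norm((p[0]+p[1]-p[2]-p[3])/2))
    q=(p[2]+p[3]-p[0]-p[1]);print('yaw',np.degrees(np.arctan2(q[1],q[0])), np.degrees(np.arctan2(*(p[1]-p[0])[[1,0]]))) 
for n,t,z in [('tray_front',0,0)]: pass
# clamp tip triangulate: top white end crop (213,342); scene (362,47)/7
print('clamp tip',tri([('top',(165+213/6,190+342/6)),('scene',(190+362/7,135+45/7))]))
print('post top',tri([('top',(165+482/6,190+88/6)),('scene',(190+443/7,135+290/7))]))
print('foot',tri([('top',(165+508/6,190+318/6)),('scene',(190+236/7,135+322/7))]))
E
```

```text
wedge thin [ 0.63179228 -0.34250096  0.005     ] [ 0.64284362 -0.38601755  0.005     ] 0.044897954976293876 thick [ 0.47090693 -0.433668    0.048     ] [ 0.45993145 -0.38992753  0.048     ] [ 0.45992571 -0.392284    0.        ] 0.045096445273993084
[ 0.63731795 -0.36425925  0.005     ] [ 0.46541919 -0.41179776  0.048     ] 0.17835104106890895 15.458754573202427
0.028 [array([ 0.56175348, -0.04459523,  0.028     ]), array([ 0.43661937, -0.06474531,  0.028     ]), array([0.53408536, 0.12620895, 0.028     ]), array([0.40773041, 0.1070591 , 0.028     ])]
front mid [ 0.49918643 -0.05467027  0.028     ] back mid [0.47090789 0.11663402 0.028     ] w 0.1267460904157627 0.1277978468682174 0.173622681356739
yaw 99.37372654962324 -170.85230969073217
0.034 [array([ 0.56097433, -0.0443495 ,  0.034     ]), array([ 0.43655394, -0.06438465,  0.034     ]), array([0.53346402, 0.12548048, 0.034     ]), array([0.40782975, 0.10643985, 0.034     ])]
front mid [ 0.49876414 -0.05436707  0.034     ] back mid [0.47064688 0.11596017 0.034     ] w 0.12602318257132122 0.12706894023527338 0.17263240861606483
yaw 99.37372654962323 -170.85230969073217
clamp tip [0.46786544 0.13318963 0.11599972]
post top [0.58239887 0.02495419 0.08798022]
foot [0.4856066  0.01178052 0.04587264]
```

```bash
cat >> h.py <<'E'
from scipy.spatial.transform import Rotation as Ro
def rel(p,yaw,n=''):
    s=sense(); R=Ro.from_euler('xyz',s['tool_rot'],degrees=True); T=Ro.from_euler('xyz',[180,0,yaw],degrees=True)
    print(n,'turn',np.round((R.inv()*T).as_rotvec(degrees=True),2),'shift',np.round(R.inv().apply(np.asarray(p)-s['ee_pos']),4))
E
python3 - <<'E'
from h import *
rel([.62,0.05,.25],70,'via'); rel([.4847,-.4065,.15],15.46,'pre')
print('bottle',at_z('top',(.653*512,.403*384),.065),'beaker',at_z('top',(.335*512,.385*384),.055))
E
```

```text
via turn [ 0.   -0.   90.42] shift [-0.5674 -0.3951  0.0033]
pre turn [  0.    -0.   144.96] shift [-0.5929 -0.8705  0.1033]
bottle [ 0.73175803 -0.21691983  0.065     ] beaker [0.74172174 0.23625269 0.055     ]
```

```bash
python3 -m inch '[[0,0,35,-0.2,-0.14,0,0],[0,0,35,-0.2,-0.14,0,0],[0,0,35,-0.2,-0.14,0,0],[0,0,35,-0.2,-0.14,0,0],[0,0,35,-0.2,-0.14,0,0]]'; python3 -c "
from h import *
rel([.62,0.05,.25],70,'via'); rel([.4847,-.4065,.15],15.46,'pre')"
```

```text
time: 2.15
ee_pos: [0.3603, 0.4115, 0.2535]
tool_rot: [180.0, 0.0, 125.1]
wrist_force: [0.3, 0.6, 0.5]
opening: 0.0852
via turn [ 2.000e-02 -0.000e+00  5.507e+01] shift [-0.4451  0.0049  0.0035]
pre turn [ 2.0000e-02 -1.0000e-02  1.0961e+02] shift [-0.741  -0.3682  0.1034]
```

```bash
python3 -m inch '[[0,0,40,-0.24,0,0,0],[0,0,40,-0.24,0,0,0],[0,0,40,-0.24,0,0,0],[0,0,40,-0.24,0,0,0],[0,0,40,-0.24,0,0,0]]'; python3 -c "
from h import *
rel([.62,0.05,.25],70,'via'); rel([.4847,-.4065,.15],15.46,'pre')"
```

```text
time: 2.65
ee_pos: [0.4997, 0.2155, 0.2535]
tool_rot: [180.0, -0.0, 85.0]
wrist_force: [0.3, 0.7, -0.2]
opening: 0.0855
via turn [ 4.000e-02 -1.000e-02  1.502e+01] shift [-0.1545  0.1342  0.0036]
pre turn [ 3.000e-02 -2.000e-02  6.956e+01] shift [-0.621   0.0389  0.1035]
```

```bash
python3 -m inch '[[0,0,35,-0.24,0.015,0,0],[0,0,35,-0.24,0.015,0,0],[0,0,35,-0.24,0.015,0,0],[0,0,35,-0.24,0.015,0,0],[0,0,35,-0.24,0.015,0,0]]'; python3 -c "
from h import *
rel([.4847,-.4065,.15],15.46,'pre')"
```

```text
time: 3.15
ee_pos: [0.4939, -0.025, 0.2535]
tool_rot: [180.0, -0.0, 50.0]
wrist_force: [1.4, -0.2, 0.0]
opening: 0.0855
pre turn [ 3.000e-02 -1.000e-02  3.458e+01] shift [-0.2983  0.238   0.1036]
```

```bash
python3 -m inch '[[0,0,34.6,-0.18,0.14,0,0],[0,0,34.6,-0.18,0.14,0,0],[0,0,34.6,-0.18,0.14,0,0],[0,0,34.6,-0.18,0.14,0,0],[0,0,34.6,-0.18,0.14,0,0]]'; python3 -c "
from h import *
rel([.4847,-.4065,.15],15.46,'pre')"
```

```text
time: 3.65
ee_pos: [0.4871, -0.2541, 0.2535]
tool_rot: [179.9, -0.0, 15.4]
wrist_force: [1.9, 0.1, 0.0]
opening: 0.0854
pre turn [ 0.06 -0.03 -0.09] shift [-0.0428  0.1462  0.1036]
```

```bash
python3 -m inch '[[0,0,0,-0.043,0.146,0.1,0],[0,0,0,-0.043,0.146,0.1,0],[0,0,0,-0.043,0.146,0.1,0],[0,0,0,-0.043,0.146,0.1,0],[0,0,0,-0.043,0.146,0.1,0]]'; python3 - <<'E'
from h import *
rel([.4847,-.4065,.025],15.46,'pre')
M=camera_model('wrist'); im=grab_frame('wrist'); 
e=np.array([np.cos(np.radians(15.46)),np.sin(np.radians(15.46)),0]); n=np.array([-e[1],e[0],0])
t=np.array([.4654,-.4118,0])
for a,b,z in [(0,22,.048),(0,-22,.048),(179,22,.005),(179,-22,.005)]:
    p=proj('wrist',t+e*a/1e3+n*b/1e3+[0,0,z],M); cv2.circle(im,tuple(int(round(x)) for x in p),4,(0,0,255),1)
cv2.imwrite('pics/w1.png',im)
E
```

```text
time: 4.15
ee_pos: [0.4846, -0.4053, 0.1505]
tool_rot: [-179.9, 0.1, 15.7]
wrist_force: [-0.0, -0.2, 0.3]
opening: 0.0854
pre turn [-0.11  0.09  0.2 ] shift [0.     0.0014 0.1255]
```

View pics/w1.png

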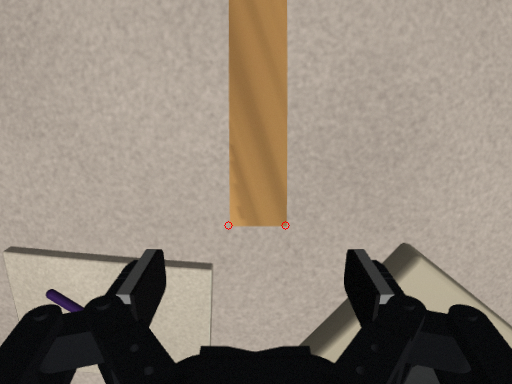

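```bash
python3 - <<'E'
from h import *
for px,z in [((212,265),.008),((405,245),.04),((405,245),.02)]: print(at_z('wrist',px,z))
E
python3 -m inch '[[0,0,0.2,0,0.0014,0.04,0],[0,0,0.2,0,0.0014,0.08,0],[0,0,0.2,0,0.0014,0.1175,0],[0,0,0.2,0,0.0014,0.1175,0]]'
```

```text
[ 0.39592777 -0.38591012  0.008     ]
[ 0.47753791 -0.5370361   0.04      ]
[ 0.4702871  -0.55033132  0.02      ]
time: 4.6
ee_pos: [0.4844, -0.4013, 0.0324]
tool_rot: [-179.7, 0.2, 15.7]
wrist_force: [-1.6, 0.3, 0.6]
opening: 0.0855
```

```bash
python3 -m inch '[[0,0,0,0,0,0,0]]';python3 - <<'E'
from h import *
print(sense()['tool_rot'],sense()['dq'])
rel([.4847,-.4065,.033],15.46,'pre')
E
```

```text
time: 4.7
ee_pos: [0.4865, -0.4035, 0.0367]
tool_rot: [-180.0, 0.0, 15.7]
wrist_force: [-0.4, -0.1, -0.8]
opening: 0.0852
[-1.79974353e+02  1.34889862e-02  1.56533957e+01] [-0.25317348 -2.08244923 -1.34556844 -0.04460899 -0.00228238 -0.00914204]
pre turn [-0.03  0.01  0.19] shift [-0.0026  0.0024  0.0037]
```

```bash
python3 -m inch '[[0,0,0,-0.002,0.0025,0.002,0],[0,0,0,-0.002,0.0025,0.002,0],[0,0,0,-0.002,0.0025,0.002,0]]';python3 - <<'E'
from h import *
rel([.4847,-.4065,.033],15.46,'pre')
E
```

```text
time: 5.0
ee_pos: [0.4856, -0.4076, 0.0354]
tool_rot: [179.9, -0.1, 15.6]
wrist_force: [-0.4, 0.5, -0.1]
opening: 0.0855
pre turn [ 0.11 -0.07  0.15] shift [-0.0005 -0.0013  0.0024]
```

Centred; close.

```bash
python3 -m inch '[[0,0,0,0,0,0.002,1],[0,0,0,0,0,0.002,1],[0,0,0,0,0,0.002,1],[0,0,0,0,0,0.002,1],[0,0,0,0,0,0.002,1]]';python3 -m inch '[[0,0,0,0,0,0,1],[0,0,0,0,0,0,1],[0,0,0,0,0,0,1]]'
```

```text
time: 5.5
ee_pos: [0.485, -0.407, 0.0321]
tool_rot: [180.0, -0.0, 15.6]
wrist_force: [0.3, 1.1, 6.8]
opening: 0.0431
time: 5.8
ee_pos: [0.485, -0.407, 0.0321]
tool_rot: [180.0, -0.0, 15.6]
wrist_force: [0.0, 1.3, 6.6]
opening: 0.0434
```

```bash
python3 -m inch '[[0,0,0,0,0,-0.006,1],[0,0,0,0,0,-0.008,1],[0,0,-15,0,0,-0.008,1],[0,0,-23,0,0,-0.008,1],[0,0,-30,0,0,-0.008,1]]';python3 -m inch '[[0,0,-8,0,0,0,1],[0,0,-16,0,0,0,1],[0,0,-24,0,0,0,1],[0,0,-32,0,0,0,1],[0,0,-40,0,0,0,1]]'; python3 - <<'E'
from h import *
rel([.5295,-.2417,.042],99.2,'a')
E
```

```text
time: 6.3
ee_pos: [0.485, -0.407, 0.04]
tool_rot: [180.0, 0.0, 41.8]
wrist_force: [-0.6, 0.4, -1.3]
opening: 0.0432
time: 6.8
ee_pos: [0.485, -0.407, 0.0399]
tool_rot: [180.0, 0.0, 81.7]
wrist_force: [0.0, 1.2, -1.2]
opening: 0.0433
a turn [  0.     0.   -17.47] shift [ 0.17    0.0203 -0.0021]
```

```bash
python3 -m inch '[[0,0,-8,0.0,0.005,0,1],[0,0,-16,0.03,0.01,0,1],[0,0,-17.5,0.07,0.02,0,1],[0,0,-17.5,0.11,0.02,0,1],[0,0,-17.5,0.13,0.02,0,1]]'; python3 -m inch '[[0,0,0,0,0,0,1],[0,0,0,0,0,0,1]]';  python3 - <<'E'
from h import *
rel([.5295,-.2417,.042],99.2,'a')
cv2.imwrite('pics/top2.png',grab_frame('top')[170:330,200:400].repeat(4,0).repeat(4,1))
M=camera_model('wrist');im=grab_frame('wrist');cv2.imwrite('pics/w2.png',im); np.save('M2.npy',M,allow_pickle=True)
E
```

```text
time: 7.3
ee_pos: [0.5242, -0.2786, 0.0398]
tool_rot: [-180.0, -0.0, 99.0]
wrist_force: [-0.4, -0.8, -2.2]
opening: 0.0436
time: 7.5
ee_pos: [0.5246, -0.2813, 0.04]
tool_rot: [180.0, 0.0, 99.0]
wrist_force: [-0.1, -0.1, -2.0]
opening: 0.043
a turn [ 0.02  0.02 -0.23] shift [ 0.0384  0.0111 -0.002 ]
```

View pics/top2.png

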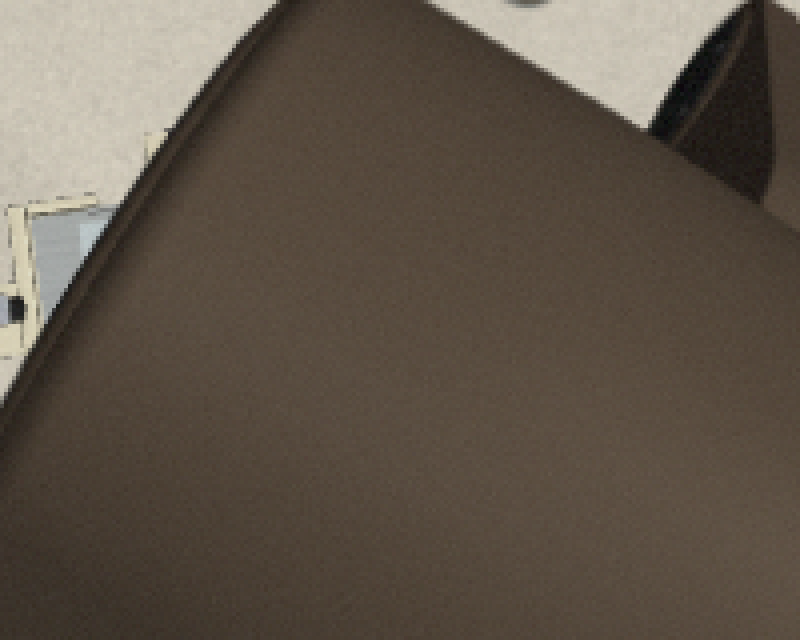

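View pics/w2.png

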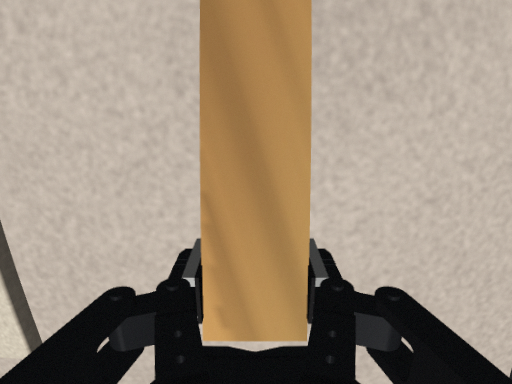

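```bash
python3 -m inch '[[0,0,-0.2,0.015,0.011,0,1],[0,0,-0.2,0.03,0.011,0,1],[0,0,-0.2,0.035,0.011,0.004,1],[0,0,-0.2,0.035,0.011,0.0072,1],[0,0,-0.2,0.035,0.011,0.0072,1]]'; python3 -m inch '[[0,0,0,0,0,0,1],[0,0,0,0,0,0,1]]';  python3 - <<'E'
from h import *
rel([.5295,-.2417,.032],99.2,'a')
im=grab_frame('scene');cv2.imwrite('pics/s3.png',cv2.resize(im[120:300,120:360],None,fx=3.3,fy=3.3,interpolation=cv2.INTER_CUBIC))
E
```

```text
time: 8.1
ee_pos: [0.5292, -0.2453, 0.0322]
tool_rot: [-180.0, -0.0, 99.1]
wrist_force: [-0.1, -0.6, -1.4]
opening: 0.0431
time: 8.3
ee_pos: [0.5295, -0.2456, 0.0325]
tool_rot: [-180.0, 0.0, 99.1]
wrist_force: [0.5, 0.6, -2.3]
opening: 0.0433
a turn [-0.    0.   -0.12] shift [0.0039 0.0006 0.0005]
```

View pics/s3.png

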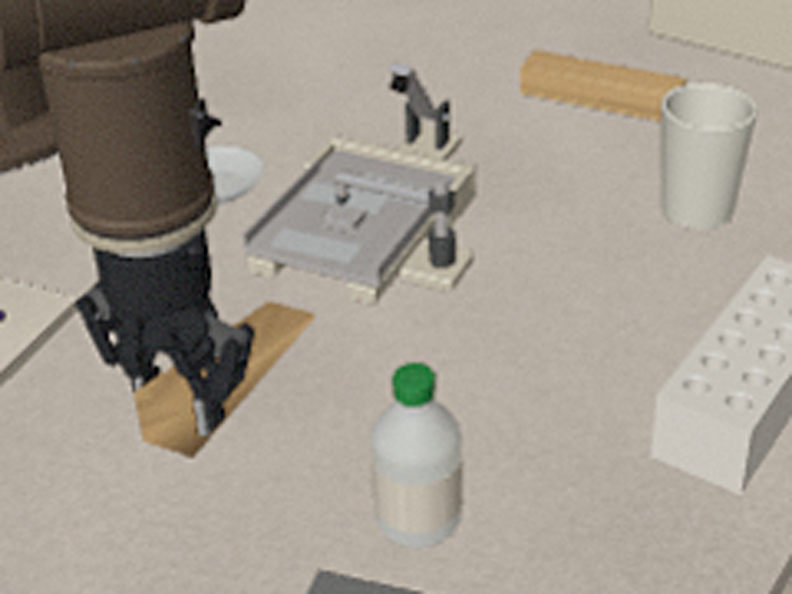

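```bash
python3 -m inch '[[0,0,0,0,0,0.0005,1],[0,0,0,0,0,0.0005,1]]'; python3 -m inch '[[0,0,0,0,0,0.0005,1],[0,0,0,0,0,0.0005,1]]'
```

```text
time: 8.55
ee_pos: [0.5297, -0.2454, 0.0321]
tool_rot: [180.0, 0.0, 99.1]
wrist_force: [-0.4, 0.7, -1.6]
opening: 0.0435
time: 8.75
ee_pos: [0.5297, -0.2453, 0.0321]
tool_rot: [180.0, 0.0, 99.1]
wrist_force: [-2.8, -1.1, 7.8]
opening: 0.0435
```

```bash
python3 -m inch '[[0,0,0,0,0,-0.0005,0.3],[0,0,0,0,0,-0.0005,0.3],[0,0,0,0,0,-0.0005,0.3],[0,0,0,0,0,-0.0005,1],[0,0,0,0,0,-0.0005,1]]'; python3 -m inch '[[0,0,0,0,0,0,1],[0,0,0,0,0,0,1],[0,0,0,0,0,0,1],[0,0,0,0,0,0,1]]'; python3 - <<'E'
from h import *
rel([.5295,-.2417,.032],99.2,'a')
cv2.imwrite('pics/w4.png',grab_frame('wrist'))
E
```

```text
time: 9.25
ee_pos: [0.5297, -0.2452, 0.0323]
tool_rot: [180.0, 0.0, 99.1]
wrist_force: [-1.1, 0.2, 4.5]
opening: 0.0432
time: 9.65
ee_pos: [0.5297, -0.2451, 0.0322]
tool_rot: [180.0, 0.0, 99.1]
wrist_force: [-0.1, 2.0, 5.8]
opening: 0.0433
a turn [ 0.   0.  -0.1] shift [0.0034 0.0004 0.0002]
```

View pics/w4.png

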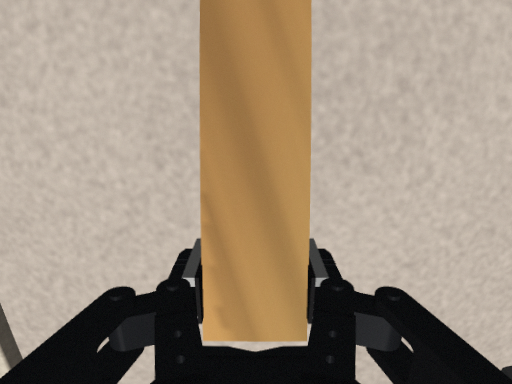

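```bash
python3 -m inch '[[0,0,-0.1,0.015,0.0004,-0.0002,1],[0,0,-0.1,0.035,0.0004,-0.0002,1],[0,0,-0.1,0.055,0.0004,-0.0002,1],[0,0,-0.1,0.07,0.0004,-0.0002,1],[0,0,-0.1,0.075,0.0004,-0.0002,1]]'; python3 -m inch '[[0,0,0,0,0,0,1],[0,0,0,0,0,0,1]]'; python3 - <<'E'
from h import *
rel([.4975,-.0443,.032],99.2,'to origin')
im=grab_frame('scene');cv2.imwrite('pics/s5.png',cv2.resize(im[120:300,120:360],None,fx=3.3,fy=3.3,interpolation=cv2.INTER_CUBIC))
cv2.imwrite('pics/w5.png',grab_frame('wrist'))
E
```

```text
time: 10.2
ee_pos: [0.5175, -0.1687, 0.0323]
tool_rot: [-180.0, -0.0, 99.3]
wrist_force: [-0.2, -0.4, -0.6]
opening: 0.0436
time: 10.4
ee_pos: [0.5183, -0.171, 0.0323]
tool_rot: [-180.0, -0.0, 99.2]
wrist_force: [-0.2, 1.9, 0.3]
opening: 0.0428
to origin turn [-0.   -0.    0.02] shift [ 0.1284 -0.0002  0.0003]
```

View pics/s5.png

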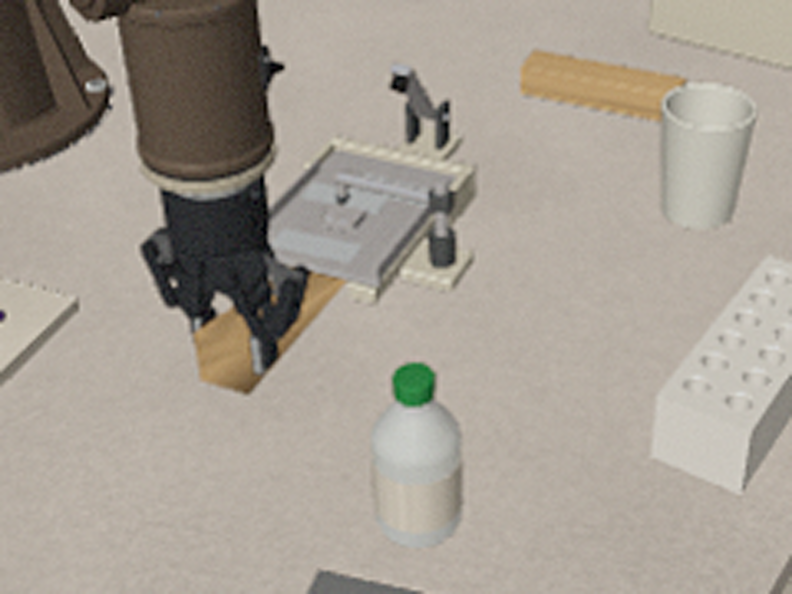

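View pics/w5.png

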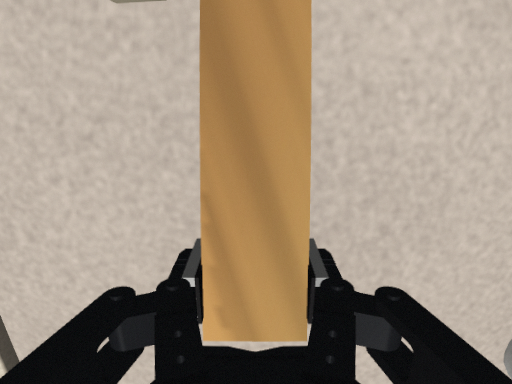

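```bash
python3 -m inch '[[0,0,0,0.008,0,0,1],[0,0,0,0.016,0,0,1],[0,0,0,0.02,0,0,1],[0,0,0,0.02,0,0,1]]'; python3 -m inch '[[0,0,0,0.005,0,0,1],[0,0,0,0.01,0,0,1],[0,0,0,0.015,0,0,1],[0,0,0,0.02,0,0,1],[0,0,0,0.02,0,0,1]]'; python3 - <<'E'
from h import *
rel([.4975,-.0443,.032],99.2,'to origin')
im=grab_frame('scene');cv2.imwrite('pics/s6.png',cv2.resize(im[120:220,170:290],None,fx=6,fy=6,interpolation=cv2.INTER_CUBIC))
E
```

```text
time: 10.9
ee_pos: [0.5147, -0.1505, 0.0322]
tool_rot: [-180.0, -0.0, 99.2]
wrist_force: [0.7, 2.7, -0.5]
opening: 0.0432
time: 11.4
ee_pos: [0.5114, -0.1307, 0.0323]
tool_rot: [-180.0, -0.0, 99.2]
wrist_force: [-0.4, 3.5, 0.1]
opening: 0.0432
to origin turn [-0.03 -0.03  0.02] shift [0.0875 0.0001 0.0003]
```

View pics/s6.png

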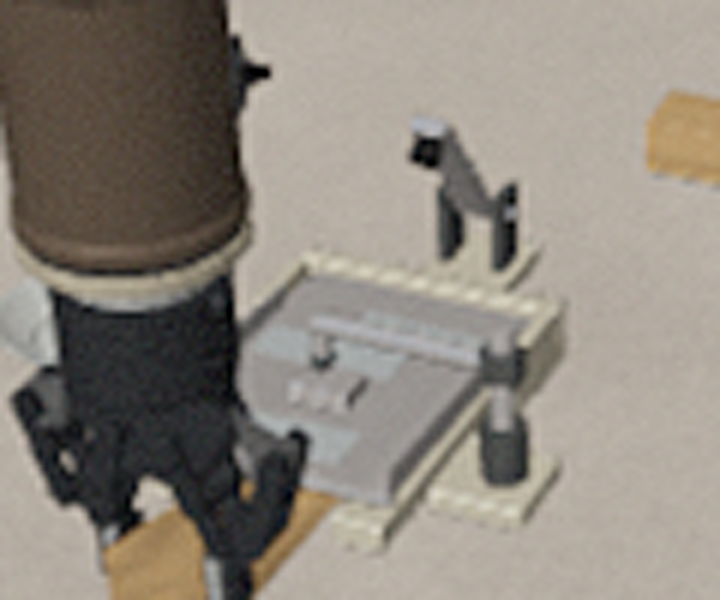

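```bash
for i in 1 2 3; do python3 -m inch '[[0,0,0,0,0,0,1]]' | grep -E "force|ee_pos"; done; for i in 1 2 3 ; do python3 -m inch '[[0,0,0,0.001,0,0,1]]' | grep -E "force|ee_pos"; done
```

```text
ee_pos: [0.5115, -0.1311, 0.0323]
wrist_force: [-0.5, 3.7, -0.4]
ee_pos: [0.5114, -0.1313, 0.0322]
wrist_force: [-1.2, 3.8, 1.7]
ee_pos: [0.5115, -0.1315, 0.0323]
wrist_force: [-1.7, 3.6, 0.3]
ee_pos: [0.5117, -0.1309, 0.0323]
wrist_force: [-0.1, -4.6, -1.7]
ee_pos: [0.5117, -0.13, 0.0323]
wrist_force: [0.3, -4.2, -1.7]
ee_pos: [0.5116, -0.1289, 0.0323]
wrist_force: [0.2, -4.6, -1.1]
```

```bash
python3 - <<'E'
from h import *
M=camera_model('scene')
for xy in [(.488,.0149),(.4886,.0098),(.4872,.0125)]:
    for z in (.038,.044,.047,.050): print(xy,z,proj('scene',(*xy,z),M)) 
im=cv2.imread('pics/scene0.png');cv2.imwrite('pics/sz.png',cv2.resize(im[165:200,205:260],None,fx=14,fy=14,interpolation=cv2.INTER_CUBIC))
E
```

```text
(0.488, 0.0149) 0.038 [224.63055093 183.0597406 ]
(0.488, 0.0149) 0.044 [224.50733203 181.35141846]
(0.488, 0.0149) 0.047 [224.44542121 180.49336507]
(0.488, 0.0149) 0.05 [224.38330805 179.63269952]
(0.4886, 0.0098) 0.038 [223.7346384  183.94109059]
(0.4886, 0.0098) 0.044 [223.6083231  182.22986441]
(0.4886, 0.0098) 0.047 [223.54485551 181.37034126]
(0.4886, 0.0098) 0.05 [223.48117983 180.50819399]
(0.4872, 0.0125) 0.038 [223.91482993 183.36344381]
(0.4872, 0.0125) 0.044 [223.78931351 181.65414406]
(0.4872, 0.0125) 0.047 [223.72624792 180.79559583]
(0.4872, 0.0125) 0.05 [223.66297595 179.93443136]
```

View pics/sz.png

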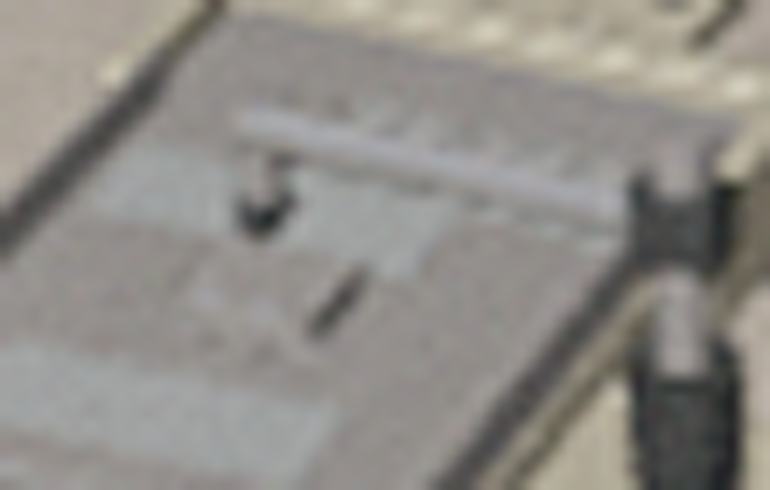

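```bash
for i in 1; do python3 -m inch '[[0,0,0,0.001,0,0,1],[0,0,0,0.002,0,0,1],[0,0,0,0.003,0,0,1],[0,0,0,0.004,0,0,1],[0,0,0,0.005,0,0,1]]' | grep -E "force|ee_pos";python3 -m inch '[[0,0,0,0.001,0,0,1],[0,0,0,0.002,0,0,1],[0,0,0,0.003,0,0,1],[0,0,0,0.004,0,0,1],[0,0,0,0.005,0,0,1]]' | grep -E "force|ee_pos"; done; python3 - <<'E'
from h import *
rel([.4975,-.0443,.032],99.2,'to origin')
im=grab_frame('scene');cv2.imwrite('pics/s7.png',cv2.resize(im[155:205,200:270],None,fx=11,fy=11,interpolation=cv2.INTER_CUBIC))
E
```

```text
ee_pos: [0.5105, -0.1236, 0.0323]
wrist_force: [1.0, -3.4, -2.8]
ee_pos: [0.5096, -0.1186, 0.0323]
wrist_force: [1.6, -4.1, -2.4]
to origin turn [-0. -0. -0.] shift [ 0.0753 -0.0001  0.0003]
```

View pics/s7.png

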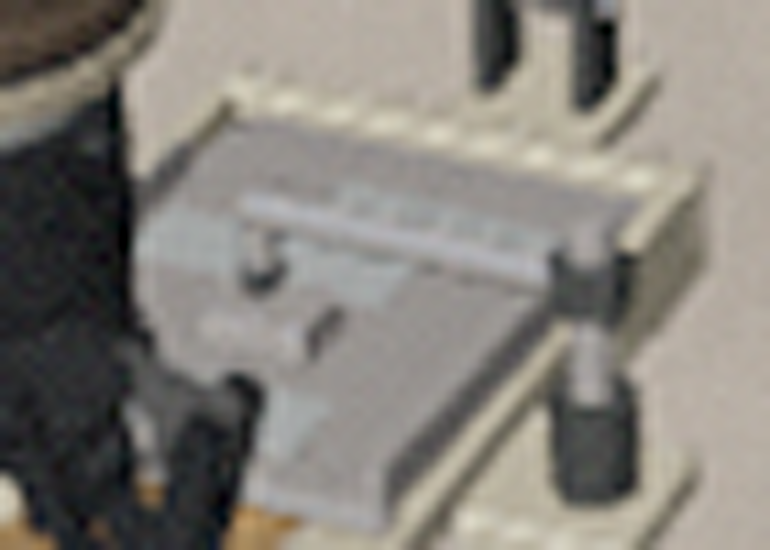

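```bash
python3 -m inch '[[0,0,0,0.001,0,0,1],[0,0,0,0.002,0,0,1],[0,0,0,0.003,0,0,1]]' | grep -E "force|ee_pos"; python3 -m inch '[[0,0,0,0.0007,0,0,1],[0,0,0,0.0014,0,0,1]]' | grep -E "force|ee_pos"; python3 -m inch '[[0,0,0,0.0007,0,0,1],[0,0,0,0.0014,0,0,1]]' | grep -E "force|ee_pos"
```

```text
ee_pos: [0.5092, -0.1157, 0.0323]
wrist_force: [1.2, -3.1, -2.4]
ee_pos: [0.509, -0.1143, 0.0323]
wrist_force: [0.6, -2.9, -2.2]
ee_pos: [0.5088, -0.1129, 0.0323]
wrist_force: [0.5, -3.0, -3.0]
```

```bash
python3 -m inch '[[0,0,0,0.0007,0,0,1],[0,0,0,0.0014,0,0,1]]' | grep -E "force|ee_pos"; python3 -m inch '[[0,0,0,0.0007,0,0,1],[0,0,0,0.0014,0,0,1]]' | grep -E "force|ee_pos"
```

```text
ee_pos: [0.5085, -0.1115, 0.0323]
wrist_force: [0.6, -4.5, -2.2]
ee_pos: [0.5083, -0.1102, 0.0323]
wrist_force: [-0.7, -3.9, -2.9]
```

```bash
python3 -m inch '[[0,0,0,0.0006,0,0,1],[0,0,0,0.0012,0,0,1]]' | grep -E "force|ee_pos"; python3 -m inch '[[0,0,0,0.0006,0,0,1],[0,0,0,0.0012,0,0,1]]' | grep -E "force|ee_pos"
```

```text
ee_pos: [0.5081, -0.109, 0.0323]
wrist_force: [0.8, -3.7, -3.4]
ee_pos: [0.5079, -0.1078, 0.0323]
wrist_force: [-0.4, -3.6, -2.7]
```

```bash
python3 -m inch '[[0,0,0,0.0006,0,0,1],[0,0,0,0.0012,0,0,1]]' | grep -E "force|ee_pos"; python3 -m inch '[[0,0,0,0.0006,0,0,1],[0,0,0,0.0012,0,0,1]]' | grep -E "force|ee_pos"; python3 - <<'E'
from h import *
im=grab_frame('scene');cv2.imwrite('pics/s8.png',cv2.resize(im[155:205,200:270],None,fx=11,fy=11,interpolation=cv2.INTER_CUBIC))
E
```

```text
ee_pos: [0.5077, -0.1066, 0.0323]
wrist_force: [0.6, -4.5, -3.3]
ee_pos: [0.5076, -0.1054, 0.0323]
wrist_force: [0.7, -4.0, -3.0]
```

View pics/s8.png

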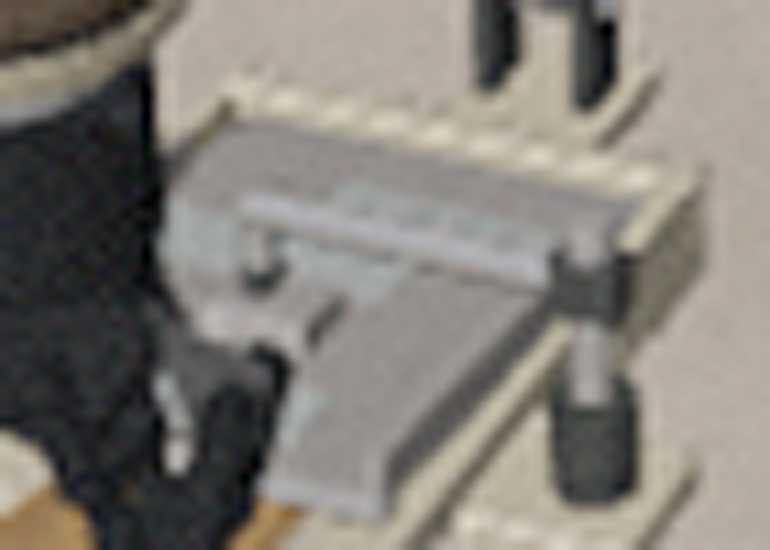

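```bash
python3 -m inch '[[0,0,0,0.0004,0,0,1],[0,0,0,0.0008,0,0,1]]' | grep -E "force|ee_pos"; python3 -m inch '[[0,0,0,0.0004,0,0,1],[0,0,0,0.0008,0,0,1]]' | grep -E "force|ee_pos"
```

```text
ee_pos: [0.5074, -0.1047, 0.0323]
wrist_force: [1.1, -3.5, -2.3]
ee_pos: [0.5073, -0.1039, 0.0323]
wrist_force: [0.6, -4.5, -2.9]
```

```bash
python3 -m inch '[[0,0,0,0.0004,0,0,1],[0,0,0,0.0008,0,0,1]]' | grep -E "force|ee_pos"; python3 -m inch '[[0,0,0,0.0004,0,0,1],[0,0,0,0.0008,0,0,1]]' | grep -E "force|ee_pos"
```

```text
ee_pos: [0.5071, -0.1031, 0.0323]
wrist_force: [0.3, -3.3, -2.3]
ee_pos: [0.507, -0.1023, 0.0323]
wrist_force: [0.5, -3.0, -1.5]
```

```bash
python3 -m inch '[[0,0,0,0.0004,0,0,1],[0,0,0,0.0008,0,0,1]]' | grep -E "force|ee_pos"; python3 -m inch '[[0,0,0,0.0004,0,0,1],[0,0,0,0.0008,0,0,1]]' | grep -E "force|ee_pos"
```

```text
ee_pos: [0.5069, -0.1015, 0.0323]
wrist_force: [1.2, -3.2, -2.3]
ee_pos: [0.5067, -0.1007, 0.0323]
wrist_force: [0.9, -2.6, -3.5]
```

```bash
python3 -m inch '[[0,0,0,0.0004,0,0,1],[0,0,0,0.0008,0,0,1]]' | grep -E "force|ee_pos"; python3 -m inch '[[0,0,0,0.0004,0,0,1],[0,0,0,0.0008,0,0,1]]' | grep -E "force|ee_pos"
```

```text
ee_pos: [0.5066, -0.0999, 0.0323]
wrist_force: [-0.3, -4.2, -3.5]
ee_pos: [0.5065, -0.0991, 0.0323]
wrist_force: [0.9, -3.2, -2.8]
```

```bash
python3 -m inch '[[0,0,0,0.0004,0,0,1],[0,0,0,0.0008,0,0,1]]' | grep -E "force|ee_pos"; python3 -m inch '[[0,0,0,0.0004,0,0,1],[0,0,0,0.0008,0,0,1]]' | grep -E "force|ee_pos"
```

```text
ee_pos: [0.5064, -0.0983, 0.0323]
wrist_force: [0.5, -3.2, -3.4]
ee_pos: [0.5063, -0.0975, 0.0323]
wrist_force: [1.3, -3.0, -3.5]
```

```bash
python3 -m inch '[[0,0,0,0.0004,0,0,1],[0,0,0,0.0008,0,0,1]]' | grep -E "force|ee_pos"; python3 - <<'E'
from h import *
im=grab_frame('scene');cv2.imwrite('pics/s9.png',cv2.resize(im[165:200,205:260],None,fx=14,fy=14,interpolation=cv2.INTER_CUBIC))
E
```

```text
ee_pos: [0.5062, -0.0968, 0.0323]
wrist_force: [0.9, -3.2, -3.0]
```

View pics/s9.png

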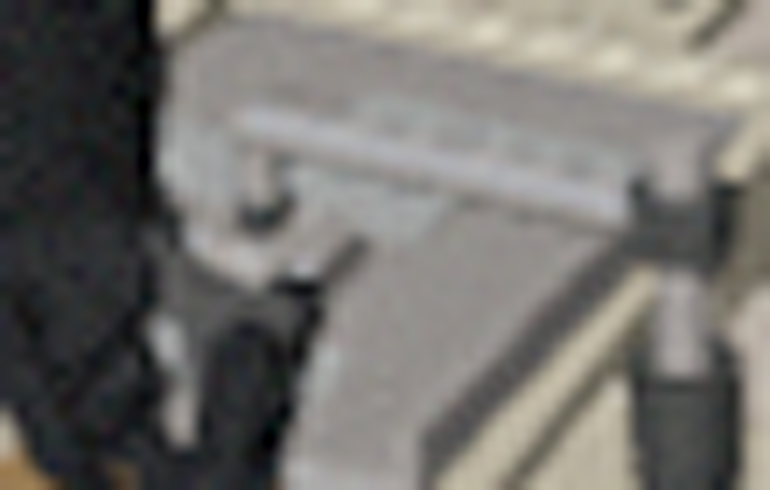

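```bash
python3 -m inch '[[0,0,0,0.0004,0,0,1],[0,0,0,0.0008,0,0,1]]' | grep -E "force|ee_pos"; python3 -m inch '[[0,0,0,0.0004,0,0,1],[0,0,0,0.0008,0,0,1]]' | grep -E "force|ee_pos"
```

```text
ee_pos: [0.506, -0.096, 0.0323]
wrist_force: [0.3, -3.7, -3.7]
ee_pos: [0.5059, -0.0952, 0.0323]
wrist_force: [0.5, -3.9, -3.0]
```

```bash
python3 -m inch '[[0,0,0,0.0004,0,0,1],[0,0,0,0.0008,0,0,1]]' | grep -E "force|ee_pos"; python3 -m inch '[[0,0,0,0.0004,0,0,1],[0,0,0,0.0008,0,0,1]]' | grep -E "force|ee_pos"
```

```text
ee_pos: [0.5057, -0.0944, 0.0323]
wrist_force: [0.5, -3.9, -3.7]
ee_pos: [0.5056, -0.0936, 0.0323]
wrist_force: [0.2, -3.6, -3.9]
```

```bash
python3 -m inch '[[0,0,0,0.0004,0,0,1],[0,0,0,0.0008,0,0,1]]' | grep -E "force|ee_pos"; python3 -m inch '[[0,0,0,0.0004,0,0,1],[0,0,0,0.0008,0,0,1]]' | grep -E "force|ee_pos"
```

```text
ee_pos: [0.5055, -0.0928, 0.0323]
wrist_force: [0.8, -3.1, -3.2]
ee_pos: [0.5054, -0.092, 0.0323]
wrist_force: [0.3, -3.3, -3.1]
```

```bash
python3 -m inch '[[0,0,0,0.0004,0,0,1],[0,0,0,0.0008,0,0,1]]' | grep -E "force|ee_pos"; python3 -m inch '[[0,0,0,0.0004,0,0,1],[0,0,0,0.0008,0,0,1]]' | grep -E "force|ee_pos"
```

```text
ee_pos: [0.5053, -0.0912, 0.0323]
wrist_force: [0.2, -3.1, -3.8]
ee_pos: [0.5051, -0.0904, 0.0323]
wrist_force: [0.8, -3.4, -2.5]
```

```bash
python3 -m inch '[[0,0,0,0.0004,0,0,1],[0,0,0,0.0008,0,0,1]]' | grep -E "force|ee_pos"; python3 -m inch '[[0,0,0,0.0004,0,0,1],[0,0,0,0.0008,0,0,1]]' | grep -E "force|ee_pos"
```

```text
ee_pos: [0.505, -0.0897, 0.0323]
wrist_force: [-0.3, -3.1, -3.6]
ee_pos: [0.5049, -0.0889, 0.0323]
wrist_force: [0.8, -3.9, -3.8]
```

```bash
python3 -m inch '[[0,0,0,0.0004,0,0,1],[0,0,0,0.0008,0,0,1]]' | grep -E "force|ee_pos"; python3 - <<'E'
from h import *
im=grab_frame('scene');cv2.imwrite('pics/s10.png',cv2.resize(im[165:200,205:260],None,fx=14,fy=14,interpolation=cv2.INTER_CUBIC))
E
```

```text
ee_pos: [0.5048, -0.0881, 0.0323]
wrist_force: [0.9, -6.1, -4.8]
```

View pics/s10.png

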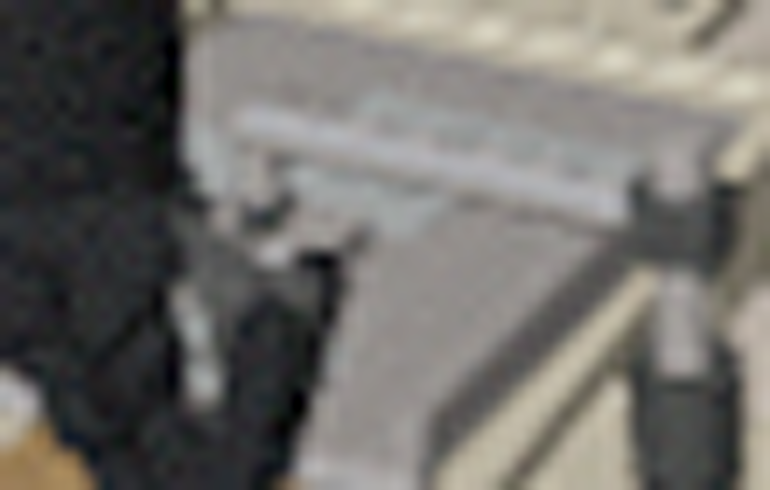

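```bash
python3 -m inch '[[0,0,0,0,0,0,0.3],[0,0,0,0,0,0,0.3],[0,0,0,0,0,0,0.3],[0,0,0,0,0,0,0.3]]';  python3 -m inch '[[0,0,0,0,0,0,1],[0,0,0,0,0,0,1],[0,0,0,0,0,0,1],[0,0,0,0,0,0,1],[0,0,0,0,0,0,1]]'
```

```text
time: 19.95
ee_pos: [0.5047, -0.088, 0.0324]
tool_rot: [-180.0, -0.0, 99.2]
wrist_force: [-0.3, 0.1, 0.3]
opening: 0.06
time: 20.45
ee_pos: [0.5048, -0.0881, 0.0325]
tool_rot: [180.0, 0.0, 99.2]
wrist_force: [-0.3, 1.4, 5.6]
opening: 0.0434
```

```bash
python3 -m inch '[[0,0,0,0.0003,0,0,1],[0,0,0,0.0003,0,0,1]]' | grep -E "force|ee_pos"; python3 -m inch '[[0,0,0,0.0002,0,0,1],[0,0,0,0.0002,0,0,1]]' | grep -E "force|ee_pos"
```

```text
ee_pos: [0.5048, -0.088, 0.0326]
wrist_force: [-0.4, -3.5, 5.6]
ee_pos: [0.5048, -0.088, 0.0325]
wrist_force: [-1.5, -6.0, 4.5]
```

```bash
python3 -m inch '[[0,0,0,0.0002,0,0,1],[0,0,0,0.0002,0,0,1]]' | grep -E "force|ee_pos"
```

```text
ee_pos: [0.5049, -0.0879, 0.0325]
wrist_force: [-0.7, -7.6, 4.2]
```

```bash
python3 -m inch '[[0,0,0,0.0002,0,0,1],[0,0,0,0.0002,0,0,1]]' | grep -E "force|ee_pos"
```

```text
ee_pos: [0.5049, -0.0878, 0.0325]
wrist_force: [-1.0, -9.1, 4.5]
```

```bash
python3 -m inch '[[0,0,0,0,0,-0.0003,1],[0,0,0,0,0,-0.0003,1]]' | grep -E "force|ee_pos"; python3 -m inch '[[0,0,0,0,0,0,1]]' | grep -E "force|ee_pos"
```

```text
ee_pos: [0.5048, -0.0876, 0.0326]
wrist_force: [1.3, -7.4, -4.7]
ee_pos: [0.5048, -0.0877, 0.0326]
wrist_force: [1.1, -6.8, -3.6]
```

```bash
python3 -m inch '[[0,0,0,0.0001,0,0.0001,1],[0,0,0,0.0001,0,0.0001,1]]' | grep -E "force|ee_pos"; python3 -m inch '[[0,0,0,0.0001,0,0,1],[0,0,0,0.0001,0,0,1]]' | grep -E "force|ee_pos"
```

```text
ee_pos: [0.5048, -0.0876, 0.0325]
wrist_force: [1.1, -7.5, -0.4]
ee_pos: [0.5048, -0.0876, 0.0326]
wrist_force: [-0.4, -8.4, -0.4]
```

```bash
python3 -m inch '[[0,0,0,0.0001,0,0,1],[0,0,0,0.0002,0,0,1]]' | grep -E "force|ee_pos"; python3 -m inch '[[0,0,0,0,0,0,1],[0,0,0,0,0,0,1]]' | grep -E "force|ee_pos"
```

```text
ee_pos: [0.5049, -0.0874, 0.0326]
wrist_force: [0.1, -7.5, -2.0]
ee_pos: [0.5049, -0.0874, 0.0326]
wrist_force: [-0.2, -8.3, -1.0]
```

```bash
python3 -m inch '[[0,0,0,0.0002,0,0,1],[0,0,0,0.0002,0,0,1]]' | grep -E "force|ee_pos"; python3 -m inch '[[0,0,0,0,0,0,1],[0,0,0,0,0,0,1]]' | grep -E "force|ee_pos"
```

```text
ee_pos: [0.5049, -0.0872, 0.0326]
wrist_force: [1.0, -9.0, -1.3]
ee_pos: [0.5049, -0.0872, 0.0326]
wrist_force: [0.4, -8.6, -1.4]
```

```bash
python3 -m inch '[[0,0,0,0.0002,0,0,1],[0,0,0,0.0002,0,0,1]]' | grep -E "force|ee_pos"; python3 -m inch '[[0,0,0,0,0,0,1],[0,0,0,0,0,0,1]]' | grep -E "force|ee_pos"
```

```text
ee_pos: [0.5049, -0.087, 0.0326]
wrist_force: [-0.3, -8.6, -2.2]
ee_pos: [0.5048, -0.087, 0.0325]
wrist_force: [0.3, -9.8, -1.4]
```

```bash
python3 -m inch '[[0,0,0,0.0001,0,0.0001,1],[0,0,0,0.0001,0,0.0001,1],[0,0,0,0.0001,0,0.0001,1]]' | grep -E "force|ee_pos"; python3 -m inch '[[0,0,0,0.0001,0,0,1],[0,0,0,0.0001,0,0,1]]' | grep -E "force|ee_pos"
```

```text
ee_pos: [0.5049, -0.087, 0.0326]
wrist_force: [-0.5, -10.2, 1.2]
ee_pos: [0.5049, -0.0869, 0.0325]
wrist_force: [-1.0, -10.5, 1.6]
```

```bash
python3 -m inch '[[0,0,0,0,0,0,0.3],[0,0,0,0,0,0,0.3],[0,0,0,0,0,0,0.3],[0,0,0,0,0,0,0.3]]'; python3 -m inch '[[0,0,0,0,0,-0.03,0.3],[0,0,0,0,0,-0.07,0.3],[0,0,0,-0.02,0,-0.12,0.3],[0,0,0,-0.02,0,-0.16,0.3],[0,0,0,-0.02,0,-0.18,0.3]]'; python3 - <<'E'
from h import *
M=camera_model('wrist');im=grab_frame('wrist');cv2.imwrite('pics/w11.png',im)
im=grab_frame('scene');cv2.imwrite('pics/s11.png',cv2.resize(im[135:215,190:290],None,fx=7,fy=7,interpolation=cv2.INTER_CUBIC))
E
```

```text
time: 24.05
ee_pos: [0.5043, -0.0861, 0.0324]
tool_rot: [-180.0, -0.0, 99.2]
wrist_force: [0.1, 0.4, 0.5]
opening: 0.06
time: 24.55
ee_pos: [0.5089, -0.1067, 0.2162]
tool_rot: [179.8, 0.1, 99.2]
wrist_force: [0.4, 0.4, -0.9]
opening: 0.0596
```

View pics/w11.png

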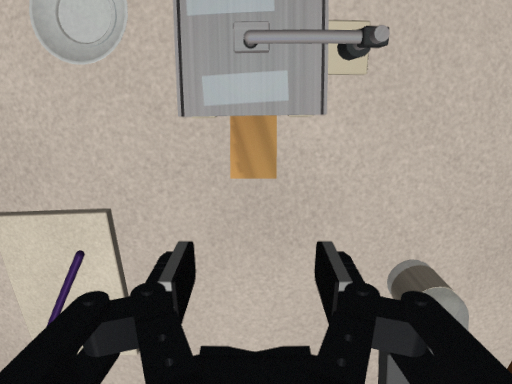

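View pics/s11.png

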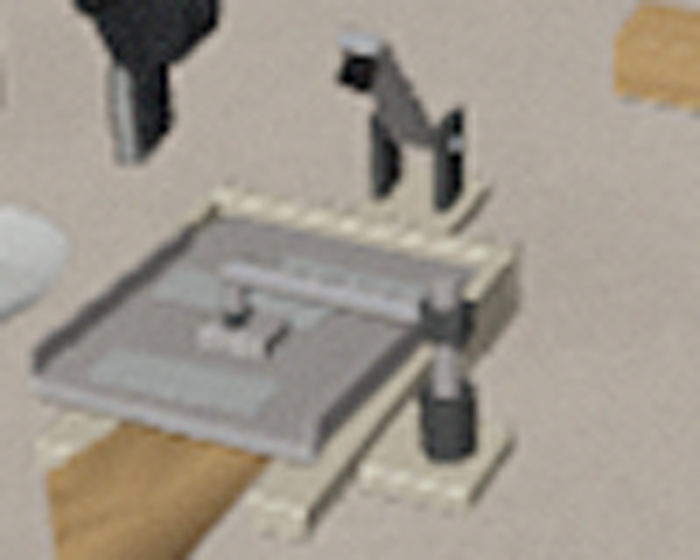

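```bash
python3 - <<'E'
from h import *
d=np.array([np.cos(np.radians(99.2)),np.sin(np.radians(99.2))])
print('hinge px',at_z('top',(165+113/6,190+335/6),.05),at_z('top',(165+122/6,190+406/6),.05))
for o in [(.4975,-.0443),(.497,-.047)]: print(np.array(o)+.239*d, np.array(o)+.149*d)
print('tip',tri([('top',(165+213/6,190+342/6)),('scene',(190+362/7,135+42/7))]))
rel([.468,.133,.2162],99.2)
E
```

```text
hinge px [0.47179513 0.18655924 0.05      ] [0.44053951 0.18087006 0.05      ]
[0.4592884  0.19162557] [0.4736777 0.1027833]
[0.4587884  0.18892557] [0.4731777 0.1000833]
tip [0.46788749 0.13305527 0.11750053]
 turn [ 0.28  0.12 -0.01] shift [ 0.2429 -0.0024 -0.0012]
```

```bash
python3 -m inch '[[0,0,0,0.05,0,0,1],[0,0,0,0.1,0,0,1],[0,0,0,0.15,0,0,1],[0,0,0,0.2,0,0,1],[0,0,0,0.225,0,0,1]]'; python3 -c "
from h import *
rel([.469,.128,.16],99.2)"
```

```text
time: 25.15
ee_pos: [0.4701, 0.1191, 0.2115]
tool_rot: [-179.9, -0.0, 99.3]
wrist_force: [0.6, -0.4, 0.0]
opening: -0.0005
 turn [-0.09 -0.02  0.1 ] shift [0.0089 0.0005 0.0515]
```

```bash
python3 -m inch '[[0,0,0,0.009,0.0005,0.02,1],[0,0,0,0.009,0.0005,0.04,1],[0,0,0,0.009,0.0005,0.052,1],[0,0,0,0.009,0.0005,0.052,1]]'; python3 - <<'E'
from h import *
rel([.469,.128,.138],99.2)
cv2.imwrite('pics/w12.png',grab_frame('wrist'))
im=grab_frame('scene');cv2.imwrite('pics/s12.png',cv2.resize(im[105:205,190:290],None,fx=6,fy=6,interpolation=cv2.INTER_CUBIC))
E
```

```text
time: 25.55
ee_pos: [0.4694, 0.1248, 0.1586]
tool_rot: [-179.8, 0.0, 99.2]
wrist_force: [0.6, 0.8, 0.5]
opening: -0.0001
 turn [-0.21  0.01 -0.  ] shift [0.0032 0.0002 0.0206]
```

View pics/w12.png

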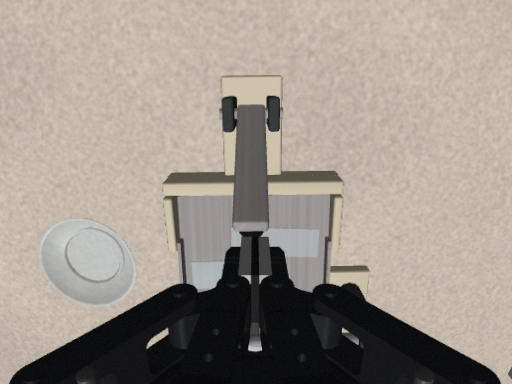

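View pics/s12.png

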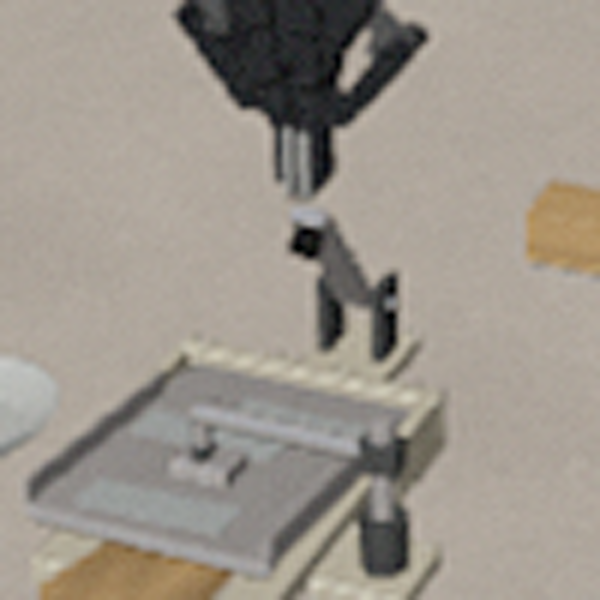

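```bash
python3 -m inch '[[0,0,0,0.006,0,0.006,1],[0,0,0,0.007,0,0.01,1],[0,0,0,0.007,0,0.015,1]]' | grep -E "force|ee_pos"; python3 -m inch '[[0,0,0,0,0,0.003,1],[0,0,0,0,0,0.006,1],[0,0,0,0,0,0.009,1]]' | grep -E "force|ee_pos"
```

```text
ee_pos: [0.4698, 0.1322, 0.1455]
wrist_force: [0.2, -7.5, 16.8]
ee_pos: [0.4715, 0.1284, 0.1392]
wrist_force: [-5.5, -78.0, 99.2]
```

```bash
python3 -m inch '[[0,0,0,0,0,0.003,1],[0,0,0,0,0,0.006,1],[0,0,0,0,0,0.009,1]]' | grep -E "force|ee_pos"; python3 -c "
from h import *
im=grab_frame('scene');cv2.imwrite('pics/s13.png',cv2.resize(im[105:205,190:290],None,fx=6,fy=6,interpolation=cv2.INTER_CUBIC))"
```

```text
ee_pos: [0.4699, 0.1319, 0.1275]
wrist_force: [0.3, 0.3, 2.6]
```

View pics/s13.png

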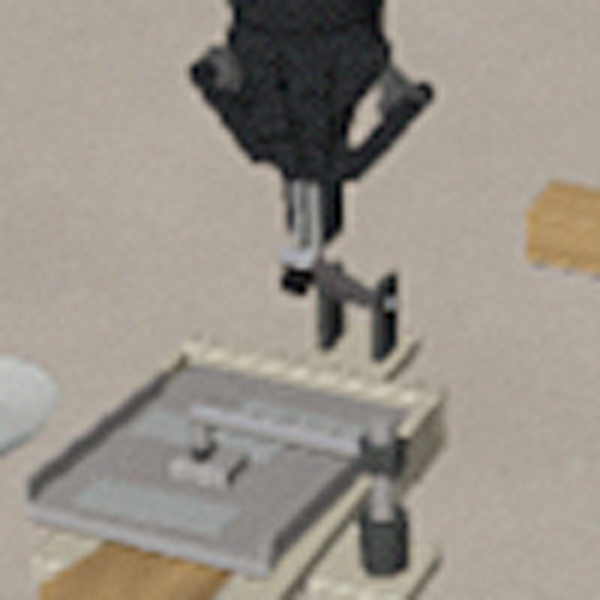

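```bash
python3 -m inch '[[0,0,0,0,0,0.001,1],[0,0,0,0,0,0.002,1],[0,0,0,0,0,0.003,1]]' | grep -E "force|ee_pos|time"
```

```text
time: 26.9
ee_pos: [0.4695, 0.1321, 0.1243]
wrist_force: [-0.6, 0.8, 3.9]
```

```bash
python3 -m inch '[[0,0,0,0,0,0.001,1],[0,0,0,0,0,0.002,1],[0,0,0,0,0,0.003,1],[0,0,0,0,0,0.004,1]]' | grep -E "force|ee_pos|time"
```

```text
time: 27.3
ee_pos: [0.4696, 0.132, 0.1203]
wrist_force: [-0.7, 0.5, 2.8]
```

```bash
python3 -m inch '[[0,0,0,0,0,0.0015,1],[0,0,0,0,0,0.003,1],[0,0,0,0,0,0.0045,1],[0,0,0,0,0,0.006,1],[0,0,0,0,0,0.0075,1]]' | grep -E "force|ee_pos|time"
```

```text
time: 27.8
ee_pos: [0.4696, 0.132, 0.1128]
wrist_force: [0.5, 0.1, 3.4]
```

```bash
python3 -m inch '[[0,0,0,0,0,0.0015,1],[0,0,0,0,0,0.003,1],[0,0,0,0,0,0.0045,1],[0,0,0,0,0,0.006,1],[0,0,0,0,0,0.0075,1]]' | grep -E "force|ee_pos|time"
```

```text
time: 28.3
ee_pos: [0.4696, 0.132, 0.1053]
wrist_force: [-0.5, -0.0, 3.7]
```

```bash
python3 -m inch '[[0,0,0,0,0,0.0015,1],[0,0,0,0,0,0.003,1],[0,0,0,0,0,0.0045,1],[0,0,0,0,0,0.006,1]]' | grep -E "force|ee_pos|time"; python3 -c "
from h import *
im=grab_frame('scene');cv2.imwrite('pics/s14.png',cv2.resize(im[105:205,190:290],None,fx=6,fy=6,interpolation=cv2.INTER_CUBIC))"
```

```text
time: 28.7
ee_pos: [0.4696, 0.132, 0.0993]
wrist_force: [0.0, -0.2, 3.4]
```

View pics/s14.png

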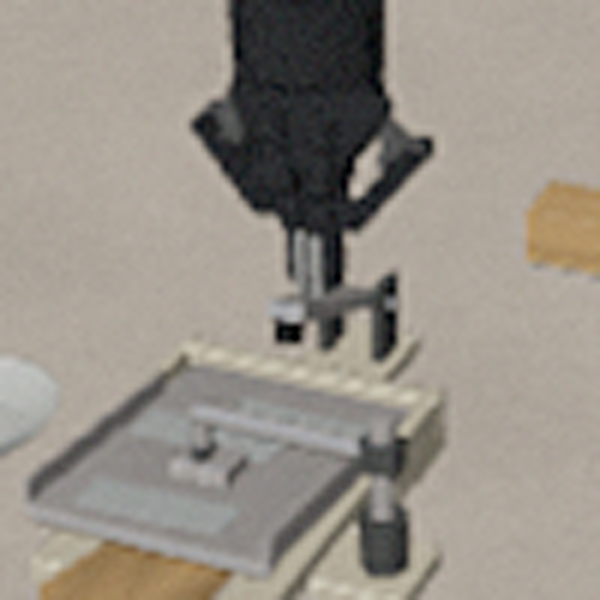

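```bash
python3 -m inch '[[0,0,0,0,0,0.0015,1],[0,0,0,0,0,0.003,1],[0,0,0,0,0,0.0045,1],[0,0,0,0,0,0.006,1],[0,0,0,0,0,0.0075,1]]' | grep -E "force|ee_pos|time"
```

```text
time: 29.25
ee_pos: [0.4696, 0.132, 0.0918]
wrist_force: [-0.2, -1.8, 3.0]
```

```bash
python3 -m inch '[[0,0,0,0,0,0.0015,1],[0,0,0,0,0,0.003,1],[0,0,0,0,0,0.0045,1],[0,0,0,0,0,0.006,1],[0,0,0,0,0,0.0075,1]]' | grep -E "force|ee_pos|time"
```

```text
time: 29.75
ee_pos: [0.4696, 0.132, 0.0843]
wrist_force: [0.2, -1.8, 2.8]
```

```bash
python3 -m inch '[[0,0,0,0,0,0.0007,1],[0,0,0,0,0,0.0014,1],[0,0,0,0,0,0.0021,1],[0,0,0,0,0,0.003,1]]' | grep -E "force|ee_pos|time"; python3 -c "
from h import *
im=grab_frame('scene');cv2.imwrite('pics/s15.png',cv2.resize(im[105:205,190:290],None,fx=6,fy=6,interpolation=cv2.INTER_CUBIC))"
```

```text
time: 30.15
ee_pos: [0.4696, 0.132, 0.0814]
wrist_force: [0.8, -2.8, 3.5]
```

View pics/s15.png

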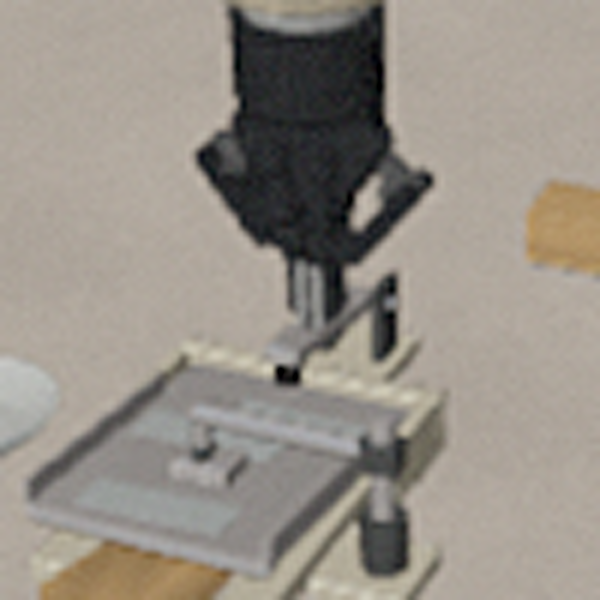

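```bash
python3 -m inch '[[0,0,0,0,0,0.0007,1],[0,0,0,0,0,0.0014,1],[0,0,0,0,0,0.002,1]]' | grep -E "force|ee_pos|time"
```

```text
time: 30.5
ee_pos: [0.4696, 0.132, 0.0794]
wrist_force: [1.4, -1.9, 2.4]
```

```bash
python3 -m inch '[[0,0,0,0,0,0.0007,1],[0,0,0,0,0,0.0014,1],[0,0,0,0,0,0.002,1]]' | grep -E "force|ee_pos|time"
```

```text
time: 30.8
ee_pos: [0.4696, 0.132, 0.0773]
wrist_force: [0.7, -1.2, 2.8]
```

```bash
python3 -m inch '[[0,0,0,0,0,0.0006,1],[0,0,0,0,0,0.0012,1]]' | grep -E "force|ee_pos|time"
```

```text
time: 31.0
ee_pos: [0.4696, 0.132, 0.0761]
wrist_force: [0.3, -1.7, 3.2]
```

```bash
python3 -m inch '[[0,0,0,0,0,0.0005,1],[0,0,0,0,0,0.001,1]]' | grep -E "force|ee_pos|time"
```

```text
time: 31.2
ee_pos: [0.4696, 0.132, 0.0752]
wrist_force: [-0.5, -2.7, 3.7]
```

```bash
python3 -m inch '[[0,0,0,0,0,0.0005,1],[0,0,0,0,0,0.001,1]]' | grep -E "force|ee_pos|time"
```

```text
time: 31.4
ee_pos: [0.4696, 0.132, 0.0742]
wrist_force: [0.9, -1.6, 3.8]
```

```bash
python3 -m inch '[[0,0,0,0,0,0.0005,1],[0,0,0,0,0,0.001,1]]' | grep -E "force|ee_pos|time"
```

```text
time: 31.6
ee_pos: [0.4696, 0.132, 0.0731]
wrist_force: [-0.3, -2.1, 3.2]
```

```bash
python3 -m inch '[[0,0,0,0,0,0.0005,1],[0,0,0,0,0,0.001,1]]' | grep -E "force|ee_pos|time"; python3 -c "
from h import *
im=grab_frame('scene');cv2.imwrite('pics/s16.png',cv2.resize(im[135:205,190:290],None,fx=7,fy=7,interpolation=cv2.INTER_CUBIC))"
```

```text
time: 31.8
ee_pos: [0.4697, 0.132, 0.0724]
wrist_force: [-1.9, -3.7, 21.0]
```

View pics/s16.png

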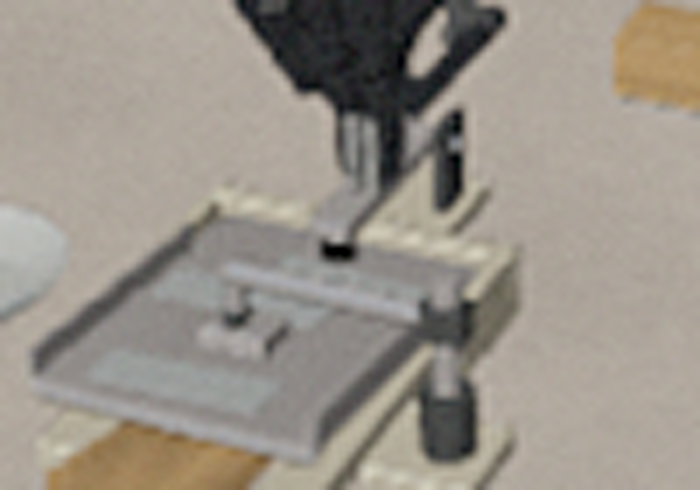

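```bash
python3 -m inch '[[0,0,0,0,0,-0.0004,1],[0,0,0,0,0,-0.0004,1],[0,0,0,0,0,-0.0004,1]]' | grep -E "force|ee_pos|time";python3 -m inch '[[0,0,0,0,0,-0.005,1],[0,0,0,0,0,-0.02,1],[0,0,0,0,0,-0.06,1],[0,0,0,0,0,-0.1,1],[0,0,0,0,0,-0.14,1]]' | grep -E "force|ee_pos|time"; python3 - <<'E'
from h import *
im=grab_frame('scene');cv2.imwrite('pics/s17.png',cv2.resize(im[135:215,190:290],None,fx=7,fy=7,interpolation=cv2.INTER_CUBIC))
cv2.imwrite('pics/w17.png',grab_frame('wrist'))
E
```

```text
time: 32.15
ee_pos: [0.4696, 0.132, 0.0726]
wrist_force: [-0.7, -1.3, 4.8]
time: 32.65
ee_pos: [0.469, 0.132, 0.2142]
wrist_force: [0.2, -0.0, 0.0]
```

View pics/s17.png

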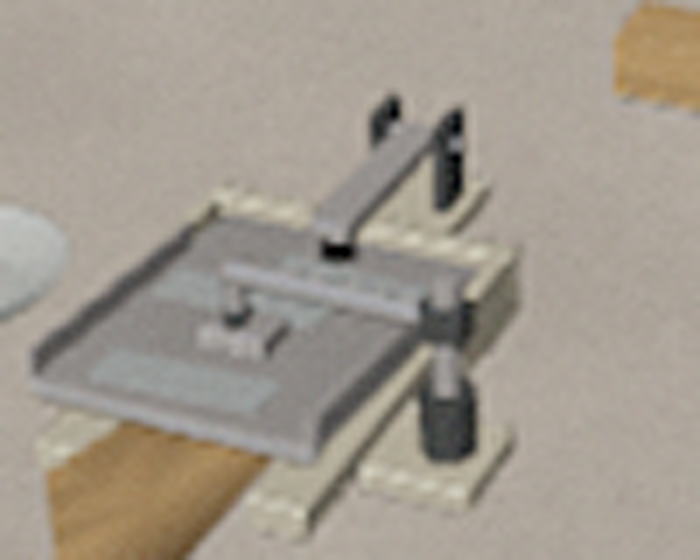

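View pics/w17.png

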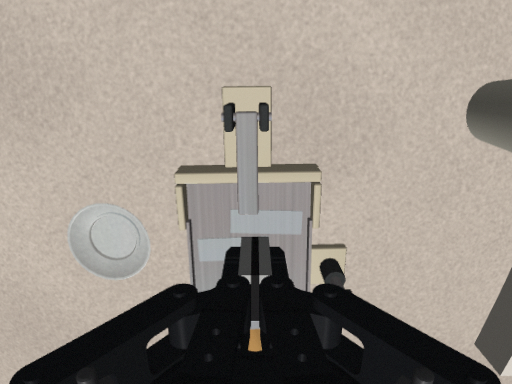

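```bash
python3 -m inch '[[0,0,0,0,0,-0.02,1],[0,0,0,0,0,-0.02,1],[0,0,0,0,0,-0.02,1]]'; python3 -c "
from cell import *
print(job_done())"
```

```text
time: 33.05
ee_pos: [0.4695, 0.132, 0.2324]
tool_rot: [180.0, -0.0, 99.2]
wrist_force: [0.2, -0.1, 0.1]
opening: 0.0001
the job is handed in; nothing more can be done
None
```

I finished the job and handed it in at about 33 s, but one force reading passed the wrist limit, so the run may have failed on that.

- **Limit exceeded:** when my fingertips first met the raised clamp arm, the wrist force read (-5.5, -78, 99) N. That is about 126 N, above the 120 N limit. I came down too fast and sent the next move without checking the earlier 16.8 N reading. After that I lowered the clamp slowly, at 2–4 N, with about 21 N when it came to rest on the tray.
- **Wedge:** I turned it and slid it in thin end first along the lane until the push force rose, which I took as the pad meeting the gauge foot. I then regripped it, kept it flat on the table and pushed a little further, from about 4 N to about 10 N. I estimate 6–12 N on the gauge; it could not be measured directly.
- **Clamp:** it is down on the back of the tray. The arm stopped with its top about 50 mm above the table, the height I expected when level.
- **Last checks:** pictures before and after the clamp went down show the foot still on the pad and no visible movement of the wedge or tray. The robot is clear, with a wrist force near zero. Neither the bottle nor the beaker was touched, as far as I could see, though I took no picture of either after the clamp was down.

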